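# Load the nozzle caps into the tank cleaner and start it

## Task

Get the tank cleaner going with every coloured nozzle cap on the bench: draw back the red safety catch, open the lid fully by its handle, and drop all the coloured caps into the tank. Then shut the lid, slide the catch fully home again, and only then press the green start button right down and let it go. Leave the clean white cap and the paint bottles where they stand.

Things in the scene. Friction and masses are not known exactly. Their poses are not given: they have to be found in the camera images.
- cleaner: The tank cleaner, fixed to the bench: an open steel tank 170 x 240 x 105 mm high (x, y, z in its own frame), walls and floor 6 mm, with a white console 95 mm wide against its left (+y) side, as high as the tank (y from 120 to 215 mm). Origin: centre of the underside of the tank; x points away from the front (handle) side towards the hinge, z up. Its place and yaw vary by some cm and 0.2 rad.
- tank_in (a point): Centre of the tank's inner floor, 6 mm above the bench; axes as the cleaner's. The inner space is 158 x 228 mm and 99 mm deep.
- lid (a joint): Angle of the tank's aluminium lid (170 x 238 x 8 mm, 0.3 kg): 0 shut flat, 1.65 rad fully open, standing just past upright on the far side of the tank. Its hinge is stiff (0.5 N m): it stays where it is left and takes about 2 to 5 N at the handle.
- lid_handle (a point): Middle of the lid's handle: a round black bar 12 mm thick, 110 mm long along the cleaner's y, level with the lid, 37 mm out from the lid's front edge with free space before, behind, above and below it (brackets only at its ends). It is 207 mm from the hinge axis; with the lid shut it is 110 mm above the bench, with the lid open about 313 mm.
- lid_hinge (a point): Middle of the hinge axis, along the cleaner's y, at (85, 0, 106) mm in the cleaner's frame.
- catch (a joint): Travel of the sliding safety catch: 0 locked (home, its flat steel tongue lies 20 mm over the lid's edge and holds it down), 0.035 m fully drawn back along the cleaner's +y. The tongue is clear of the lid beyond 0.022. It stays where it is left; about 2 N moves it.
- catch_knob (a point): Middle of the upper part of the catch's red knob, an upright block 24 mm (cleaner's x) x 16 mm (cleaner's y) on the tongue; the knob rises from 123 to 158 mm above the bench, this point is 145 mm up, at (-40, 150 + travel) mm in the cleaner's frame. The tongue beneath it is 26 mm wide and runs along y, its top 123 mm above the bench.
- start (a joint): Travel of the green start push button: 0 free, 0.006 m fully down (5 N); it springs back.
- start_top (a point): Middle of the top face of the start button (26 mm across), on top of the console at (42, 167) mm in the cleaner's frame, about 127 mm above the bench; press straight down.
- cap0_mid (a point): Centre (half-way up, 19 mm above its underside) of the blue nozzle cap: a plastic bottle cap 36 to 38 mm across and 26 mm high with a 14 mm spout 12 mm high on top, 38 mm in all; 11 to 22 g; stands upright on the bench at the start; z along the spout. May be absent.
- cap1_mid (a point): Centre (half-way up, 19 mm above its underside) of the red nozzle cap: a plastic bottle cap 36 to 38 mm across and 26 mm high with a 14 mm spout 12 mm high on top, 38 mm in all; 11 to 22 g; stands upright on the bench at the start; z along the spout. May be absent.
- cap2_mid (a point): Centre (half-way up, 19 mm above its underside) of the orange nozzle cap: a plastic bottle cap 36 to 38 mm across and 26 mm high with a 14 mm spout 12 mm high on top, 38 mm in all; 11 to 22 g; stands upright on the bench at the start; z along the spout. May be absent.
- cap3_mid (a point): Centre (half-way up, 19 mm above its underside) of the green nozzle cap: a plastic bottle cap 36 to 38 mm across and 26 mm high with a 14 mm spout 12 mm high on top, 38 mm in all; 11 to 22 g; stands upright on the bench at the start; z along the spout. May be absent.
- cap4_mid (a point): Centre (half-way up, 19 mm above its underside) of the yellow nozzle cap: a plastic bottle cap 36 to 38 mm across and 26 mm high with a 14 mm spout 12 mm high on top, 38 mm in all; 11 to 22 g; stands upright on the bench at the start; z along the spout. May be absent.
- cap5_mid (a point): Centre (half-way up, 19 mm above its underside) of the magenta nozzle cap: a plastic bottle cap 36 to 38 mm across and 26 mm high with a 14 mm spout 12 mm high on top, 38 mm in all; 11 to 22 g; stands upright on the bench at the start; z along the spout. May be absent.
- white_cap_mid (a point): Centre of a clean white nozzle cap of the same shape and size as the coloured ones; it is to stay where it is.
- bottle0: A blue paint bottle with a white top, 40 mm across and 110 mm high, standing loose among the caps; origin at the centre of its underside. Leave it alone.
- bottle1: A white paint bottle with a white top, 40 mm across and 110 mm high, standing loose among the caps; origin at the centre of its underside. Leave it alone.
- bottle2: A magenta paint bottle with a white top, 40 mm across and 110 mm high, standing loose among the caps; origin at the centre of its underside. Leave it alone.
- bottle3: An orange paint bottle with a white top, 40 mm across and 110 mm high, standing loose among the caps; origin at the centre of its underside. Leave it alone.
Mind the look-alikes: they are no part of the job. Of the things that look like the part that bears cap0_mid, the larger one is meant. Leave any black look-alike of the part that bears cap2_mid alone.

How it is judged:
By the outcome, as a careful person would: the job done as asked, in the order asked, and still so for the second after the job is handed in, with the robot touching nothing.
Of cap0, cap1, cap2, cap3, cap4, cap5 only 3 to 5 are there at a start; the rules pass over those that are not, and their reading is None.
At some moment in a run one of cap0, cap1, cap2, cap3, cap4, cap5 may be knocked a few centimetres aside while the robot is not near it.
Once in a run the grip may slacken for a moment while it holds something.
It also fails if it takes over 210 s, if anything falls off the work surface, if the arm or the gripper's body presses on something with over 40 N, if the wrist force passes 120 N, or if a joint passes its speed limit or range.

## Robot

A 6-joint arm with a two-finger parallel gripper is mounted at the origin on the work surface. World frame = base frame: x ahead of the robot, y to its left, z up, the work surface at z = 0. Lengths are in m, angles in rad, forces in N, time in s.
With the tool pointing down it reaches from about 0.25 to 0.8 m from the base axis. Payload 8.5 kg.
Tool frame: the origin (TCP) lies midway between the tips of the shut fingers; the grasp point (between the pads) lies 19 mm behind it; z points along the fingers, y is the line along which they close (so a half turn about z gives the same grasp; the last joint's range is limited). The gripper opens to 85 mm and grips with 20 to 120 N. Pads are 22 mm wide; open, the fingers measure 114 mm over their backs; the gripper's body (76 mm by 85 mm) begins 54 mm behind the grasp point. The pads swing forward as they close: fully open they stand 13 mm farther back than shut.
Start: joints at [-1.188, 0.238, -0.013, 1.319, 0, 1.571], TCP at [0.196, -0.487, 0.231] pointing down, gripper open.
Joint ranges: [-2.66, 2.66], [-1.03, 1.9], [-1.14, 1.46], [-1.82, 2.27], [-1.45, 1.34], [-3.14, 3.14]. Speed limits (rad/s): [2.22, 2.22, 2.79, 3.14, 3.14, 3.14].

## Interface

Orientations are given as a 3x3 rotation matrix whose columns are the frame's x, y, z axes.
In Python, from workcell import * gives the robot as it stands.
- The arm moves only by the tool move_arm, never from a script. Its argument "moves" is a list of rows, each a list of 5 numbers: the gripper's target within -1 to 1 (fully open at 1, half-way at 0, shut at -1), then the shift along the tool's x, y, z as a fraction of full scale, then the turn about the tool's z as a fraction of full scale. In form: [[gripper, dx, dy, dz, roll], ...]. A call has exactly 8 rows; each row shifts and turns the commanded pose from where the row before left it, along the tool's axes as they then stand; what a row does not reach is not made up. Full scale, the value 1, is 0.06 m for a shift and 8 degrees for a turn. A row lasts 1/8 s, in which the tool goes at most 62.5 mm and 10.7 degrees, less where a joint would pass 70% of its speed; a pose out of reach is approached as far as the arm can. A call with a number of a shift or a turn outside -1 to 1 is refused whole. A call with a gripper value outside its range is refused whole. The fingers move at their own pace and stop on an object; "force" is the grip in N (left out, the last holds). Time passes only in rows, so rows that do not move let the fingers close, or fill a call up. It gives the time, the measured TCP pose, the force, the opening and the grip force at its end, in the units of the state.
- observe(): the state, without advancing time (a new reading comes with each control period).
- snapshot(name): name is "side" or "top"; returns (picture, depth): 384x512x3 uint8, red, green, blue; 384x512 float32, m along the optical axis (not along the pixel's ray), 0 where there is no reading.
- camera_model(name): a dict with "fx", "fy", "cx", "cy" (pixels), "dist_coeffs" ([k1, k2, p1, p2, k3] as OpenCV has them; the pictures are not rectified), "xyz" and "rotation" of the camera in the world. Camera axes: x right, y down, z forward; pixel columns grow to the right and rows downward; lengths in m; the calibration is good to about 2 mm. A picture is of the moment at which its call begins. camera_model takes no time and is no camera call.
- finish_job(): hands the job in; it is judged then, once.
The state is a dict: "clock": time; "joint_pos": joint angles; "qvel": joint speeds; "joint_torque": joint torques, N m; "tcp_pos": TCP position; "orientation": TCP orientation; "contact_force": force on the tool from outside, world axes, zero at the start; "ft_torque": the same for the moment, N m; "finger_gap": finger opening in m; "grasp_force": force on a finger pad.
Only numpy, scipy, OpenCV 4.12 (cv2) and the standard library are available. Lean on these libraries where they do the work, as an engineer would, in place of code of your own. Each camera call takes 0.05 s, during which the arm holds its last target. There are 200 camera calls.

## Working session

There is one attempt and no reset: what is moved stays moved. The work goes in short steps, Python scripts to look and compute and a tool call to move; the robot and the scene stay as the last step left them, time stands still between calls to the robot, and variables do not carry over. Pictures are saved under pics/ and viewed, at most 14 in all, crops included, and the job is handed in when it is done.

Besides the shell and the picture viewer there is one more tool, called after "Call:" as a command line: name --pt "numbers of a row" for each row, then --argument value for the rest. move_arm: Moves the arm, as the interface text tells. Shift numbers are shares of 0.06 m and turn numbers shares of 8 degrees, none past 1 either way. Its arguments: {"type":"object","properties":{"moves":{"type":"array","items":{"type":"array","items":{"type":"number"}}},"force":{"type":"number"}},"required":["moves"]}

```bash
mkdir -p pics; ls; cat > h.py <<'E'
from workcell import *
import numpy as np, cv2
def pts(name, depth):
    m=camera_model(name); K=np.array([[m['fx'],0,m['cx']],[0,m['fy'],m['cy']],[0,0,1]])
    h,w=depth.shape; u,v=np.meshgrid(np.arange(w),np.arange(h))
    p=cv2.undistortPoints(np.stack([u,v],-1).reshape(-1,1,2).astype(np.float64),K,np.array(m['dist_coeffs'])).reshape(h,w,2)
    c=np.dstack([p*depth[...,None],depth])
    return c@np.array(m['rotation']).T+np.array(m['xyz'])
def snap(name,tag):
    im,d=snapshot(name); cv2.imwrite(f'pics/{tag}.png',im[...,::-1]); np.savez(f'{tag}.npz',im=im,d=d,P=pts(name,d)); return im,d
E
python3 - <<'E'
from h import *
for n in('top','side'):
    im,d=snap(n,n+'0'); m=camera_model(n); print(n,m['xyz'],m['rotation'],m['fx'])
    cv2.imwrite(f'pics/{n}0b.png',cv2.resize(im[...,::-1],(800,600)))
print(observe())
E
```

```text
pics
top [ 0.47319545 -0.05423585  1.05324653] [[-0.01480997 -0.99686879  0.07767414]
 [-0.99988376  0.01504654  0.00246131]
 [-0.00362233 -0.07762866 -0.99697576]] 384.9278820248916
side [ 0.33147343 -0.87471244  0.66234512] [[ 0.97332694 -0.11465644  0.1987173 ]
 [-0.22929418 -0.51512033  0.82587846]
 [ 0.00767104 -0.84941448 -0.52767054]] 430.4569934806207
{'clock': 0.1, 'joint_pos': array([-1.18799242e+00,  2.38701773e-01, -1.41715017e-02,  1.31917161e+00,
       -2.82536778e-05,  1.57078690e+00]), 'qvel': array([-1.86264745e-03, -2.46147360e-03,  1.79053769e-03, -1.26649276e-03,
       -9.61956169e-05, -1.90113976e-04]), 'joint_torque': array([ 6.42402429e-04, -5.39718461e+01,  3.47000813e+01,  1.34139246e-02,
        3.56615737e-05, -1.55916359e-05]), 'tcp_pos': array([ 0.19595589, -0.48666752,  0.23075127]), 'orientation': array([[ 9.27617424e-01,  3.73531353e-01, -4.92573311e-04],
       [ 3.73531676e-01, -9.27616715e-01,  1.14763418e-03],
       [-2.82418886e-05, -1.24855720e-03, -9.99999220e-01]]), 'contact_force': array([-0.3643507 ,  0.39646285, -0.22048447]), 'ft_torque': array([-0.02593253, -0.01541887, -0.03998943]), 'grasp_force': 0.0, 'finger_gap': 0.08545724409940905}
```

View pics/top0b.png

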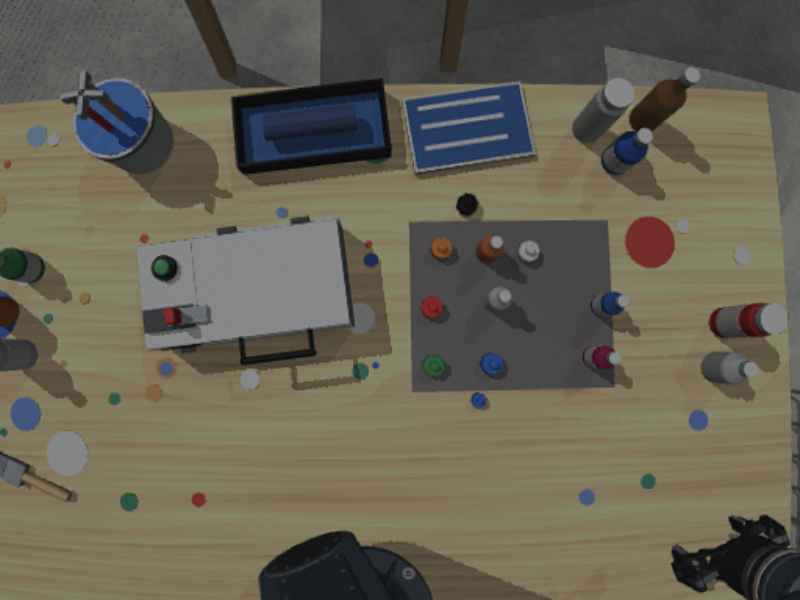

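View pics/side0b.png

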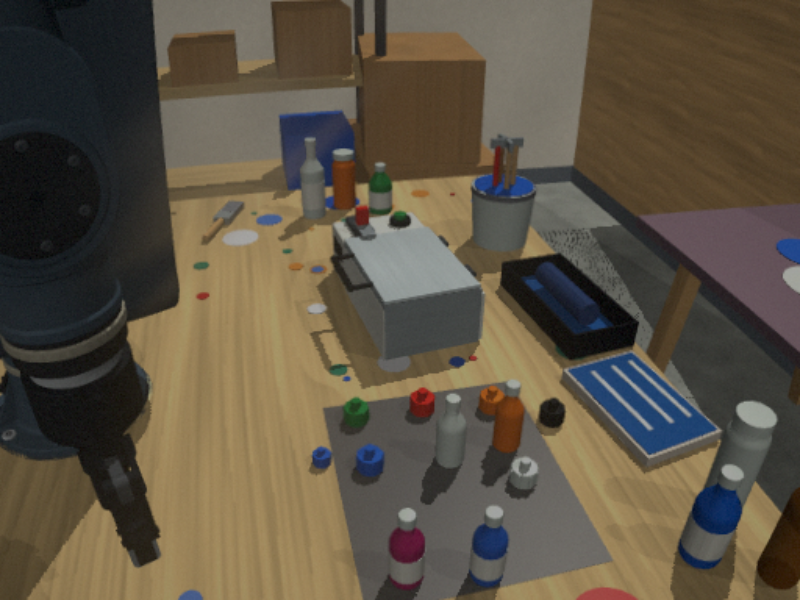

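The top picture (800x600) shows these candidates:
- **Caps to take:** orange (441,248), red (432,307), green (433,366) and the large blue (492,364).
- **Leave alone:** small blue look-alike (478,400), black look-alike (467,204), white cap (528,250), and bottles at (490,248), (500,297), (610,303), (602,357).
- **Cleaner:** knob (172,316), button (164,267), handle (278,355).

Next I'll measure these.

```bash
python3 - <<'E'
from h import *
z=np.load('top0.npz'); P=z['P']; im=z['im']
def at(x,y,r=2):
    u,v=int(x*.64),int(y*.64); q=P[v-r:v+r+1,u-r:u+r+1].reshape(-1,3); return np.median(q,0).round(4), q[:,2].max().round(4)
for n,p in dict(orange=(441,248),red=(432,307),green=(433,366),blue=(492,364),sblue=(478,400),black=(467,204),white=(528,250),bo=(497,242),bw=(506,295),bb=(620,301),bm=(613,357),knob=(172,316),btn=(164,267),handle=(278,355)).items(): print(n,*at(*p))
# cap centres from height points
for n,p in dict(orange=(441,248),red=(432,307),green=(433,366),blue=(492,364),white=(528,250),sblue=(478,400),black=(467,204)).items():
    c,_=at(*p); d=np.hypot(P[...,0]-c[0],P[...,1]-c[1]); 
    m=(d<.028)&(P[...,2]>.018)&(P[...,2]<.045)
    ms=(d<.028)&(P[...,2]>.031)&(P[...,2]<.05)
    (cx,cy),rr,a=cv2.minAreaRect(P[m][:,:2].astype(np.float32)); print(n,'rect',round(cx,4),round(cy,4),np.round(rr,4),'spout',P[ms].mean(0).round(4),ms.sum(),P[m][:,2].max().round(3))
m=(P[...,2]>.098)&(P[...,2]<.120)&(P[...,0]>.3)&(P[...,0]<.72)&(P[...,1]>.0)&(P[...,1]<.42)
m=cv2.morphologyEx(m.astype(np.uint8),cv2.MORPH_OPEN,np.ones((9,9)))
r=cv2.minAreaRect(P[m>0][:,:2].astype(np.float32)); print(r); print(cv2.boxPoints(r))
s=np.load('top0.npz')['im']
cv2.imwrite('pics/caps.png',cv2.resize(s[120:270,250:410,::-1],None,fx=4.5,fy=4,interpolation=cv2.INTER_CUBIC))
E
```

```text
orange [ 0.6361 -0.1423  0.0379] 0.0432
red [ 0.5349 -0.1241  0.0385] 0.0419
green [ 0.4349 -0.125   0.0377] 0.0429
blue [ 0.4381 -0.2229  0.0361] 0.0429
sblue [ 0.3742 -0.2004  0.0198] 0.0306
black [ 0.7122 -0.1875  0.0315] 0.0414
white [ 0.6291 -0.2907  0.037 ] 0.0401
bo [ 0.6336 -0.2265  0.1096] 0.115
bw [ 0.5484 -0.2359  0.1111] 1.0532
bb [ 0.5358 -0.4207  0.1092] 0.1138
bm [ 0.4462 -0.4074  0.1103] 0.1141
knob [0.519  0.2764 0.1588] 0.1616
btn [0.6    0.3048 0.1282] 0.1307
handle [0.458  0.1257 0.1165] 0.1186
orange rect 0.6371 -0.1448 [0.0353 0.0344] spout [ 0.6387 -0.1441  0.0384] 24 0.043
red rect 0.5363 -0.1253 [0.0335 0.0349] spout [ 0.5356 -0.1247  0.0382] 26 0.042
green rect 0.4356 -0.1258 [0.0323 0.0348] spout [ 0.4347 -0.1261  0.0375] 28 0.043
blue rect 0.4369 -0.2273 [0.0347 0.0345] spout [ 0.4381 -0.2271  0.0379] 26 0.043
white rect 0.6292 -0.2951 [0.034  0.0353] spout [ 0.6293 -0.2951  0.0374] 24 0.04
sblue rect 0.3739 -0.2042 [0.0191 0.0216] spout [nan nan nan] 0 0.031
black rect 0.7148 -0.1927 [0.035  0.0356] spout [ 0.7138 -0.1926  0.0383] 23 0.042
((0.5749969482421875, 0.18495939671993256), (0.17974421381950378, 0.33479681611061096), 6.659500598907471)
[[0.46631822 0.340806  ]
 [0.50514424 0.0082681 ]
 [0.68367565 0.02911279]
 [0.64484966 0.3616507 ]]<stdin>:11: RuntimeWarning: Mean of empty slice.
  ret = um.true_divide(
```

View pics/caps.png

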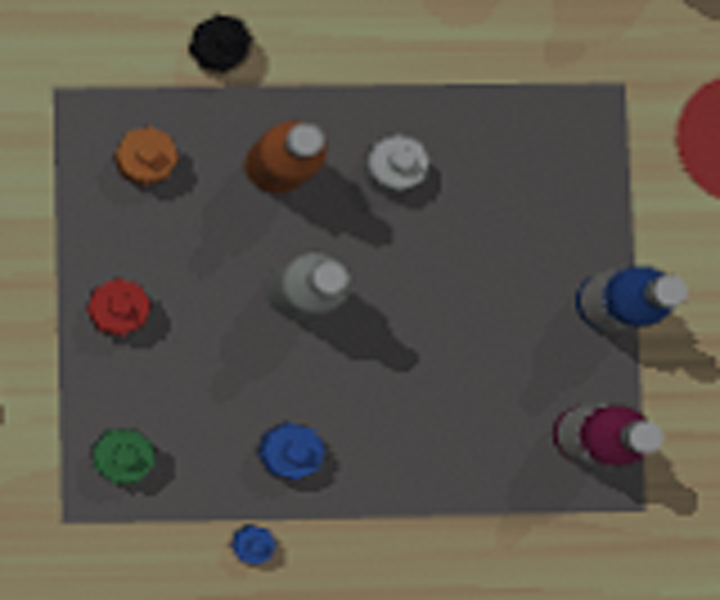

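The close crop confirms the choice. Orange, red, green and the large blue caps stand on the mat, and the small blue (255,545) and black (220,43) look-alikes lie outside it. The cleaner's origin is near (0.577,0.134) with a yaw of about 0.116. I'll set the tool yaw so that tool x = cleaner +y, tool y = cleaner +x and z is down, and use that for everything.

Call:
move_arm --pt "1 0 0 0 -1" --pt "1 0 0 0 -1" --pt "1 0 0 0 -1" --pt "1 0 0 0 -1" --pt "1 0 0 0 -1" --pt "1 0 0 0 -1" --pt "1 0 0 0 -1" --pt "1 0 0 0 -1" --force 40

```text
clock: 1.1
tcp_pos: [0.196, -0.4867, 0.2309]
orientation: [[0.066, 0.998, -0.0], [0.998, -0.066, 0.001], [0.001, -0.0, -1.0]]
contact_force: [-1.1, -0.7, -0.3]
finger_gap: 0.0855
grasp_force: 0.0
```

Call:
move_arm --pt "1 0 0 0 -1" --pt "1 0 0 0 -0.34" --pt "1 0 0 0 0" --pt "1 0 0 0 0" --pt "1 0 0 0 0" --pt "1 0 0 0 0" --pt "1 0 0 0 0" --pt "1 0 0 0 0"

```text
clock: 2.1
tcp_pos: [0.1961, -0.487, 0.2313]
orientation: [[-0.116, 0.993, -0.0], [0.993, 0.116, 0.0], [0.0, -0.0, -1.0]]
contact_force: [-0.6, 1.0, 0.0]
finger_gap: 0.0854
grasp_force: 0.0
```

```bash
cat >> h.py <<'E'
O=np.array([.577,.134,0]); YAW=.116
c,s=np.cos(YAW),np.sin(YAW); RC=np.array([[c,-s,0],[s,c,0],[0,0,1]])
def toc(p): return RC.T@(np.asarray(p)-O)
def go(target):  # world target -> row fractions total (tool axes)
    o=observe(); d=o['orientation'].T@(np.asarray(target)-o['tcp_pos']); return (d/.06).round(2)
def goc(local): return go(RC@np.asarray(local)+O)
E
python3 - <<'E'
from h import *
o=observe(); print(o['clock'],o['tcp_pos'],o['joint_pos'],o['orientation'].round(3),o['finger_gap'])
z=np.load('top0.npz'); P=z['P']; im=z['im'].astype(int); L=(P-O)@RC
R,G,B=im[...,0],im[...,1],im[...,2]
near=(np.abs(L[...,0])<.11)&(np.abs(L[...,1]-.16)<.08)
for n,m in dict(knob=near&(R>1.8*G)&(R>60)&(P[...,2]>.15),btn=near&(G>1.3*R)&(P[...,2]>.115)).items():
    q=L[m]; print(n,m.sum(),q.mean(0).round(4),np.ptp(q,axis=0).round(4))
m=(P[...,2]>.1)&(P[...,2]<.125)&(L[...,0]<-.11)&(L[...,0]>-.14)&(abs(L[...,1])<.045); q=L[m]
print('bar',np.polyfit(q[:,1],q[:,0],1),q.mean(0),m.sum())
m=(P[...,2]>.1)&(P[...,2]<.125)&(L[...,0]<-.1)&(L[...,0]>-.14)&(abs(L[...,1])<.1);print(L[m][:,1].min(),L[m][:,1].max())
print('knob',goc([-.04,.15,.22]))
E
```

```text
2.1 [ 0.19607842 -0.48695838  0.2312831 ] [-1.18799787e+00  2.38192490e-01 -1.34924752e-02  1.31921570e+00
 -2.59651801e-06  2.66758338e-01] [[-0.116  0.993 -0.   ]
 [ 0.993  0.116  0.   ]
 [ 0.    -0.    -1.   ]] 0.08537704337061458
knob 62 [-0.0396  0.1527  0.1585] [0.022  0.0146 0.0124]
btn 104 [0.0418 0.1692 0.1265] [0.0283 0.0296 0.0138]
bar [-0.010395   -0.12152246] [-1.21523494e-01  9.99028509e-05  1.15865842e-01] 180
-0.055637026085367094 0.061727797071820065
knob [12.04  6.84  0.19]
```

Call:
move_arm --pt "0.2 0.75 0.43 0 0" --pt "0.2 0.75 0.43 0 0" --pt "0.2 0.75 0.43 0 0" --pt "0.2 0.75 0.43 0 0" --pt "0.2 0.75 0.43 0 0" --pt "0.2 0.75 0.43 0 0" --pt "0.2 0.75 0.43 0 0" --pt "0.2 0.75 0.43 0 0"

```text
clock: 3.1
tcp_pos: [0.3599, -0.1039, 0.2316]
orientation: [[-0.116, 0.993, 0.001], [0.993, 0.116, -0.0], [-0.0, 0.001, -1.0]]
contact_force: [0.8, -0.4, 0.2]
finger_gap: 0.0514
grasp_force: 0.0
```

Call:
move_arm --pt "0.2 0.75 0.43 0 0" --pt "0.2 0.75 0.43 0 0" --pt "0.2 0.75 0.43 0 0" --pt "0.2 0.75 0.43 0 0" --pt "0.2 0.75 0.43 0 0" --pt "0.2 0.75 0.43 0 0" --pt "0.2 0.75 0.43 0 0" --pt "0.2 0 0 0 0"

```text
clock: 4.1
tcp_pos: [0.5032, 0.2312, 0.2304]
orientation: [[-0.119, 0.993, -0.0], [0.993, 0.119, 0.0], [0.0, -0.0, -1.0]]
contact_force: [0.4, 0.1, -0.3]
finger_gap: 0.0514
grasp_force: 0.0
```

```bash
sed -i 's/^O=.*/O=np.array([.5767,.1365,0]); YAW=.12/' h.py
python3 - <<'E'
from h import *
o=observe(); print(o['clock'],o['tcp_pos'],o['joint_pos'].round(2),o['orientation'].round(3),o['finger_gap'],toc(o['tcp_pos']))
print('knob',goc([-.04,.15,.130]))
im,d=snap('side','s1'); cv2.imwrite('pics/s1b.png',cv2.resize(im[90:230,180:340,::-1],None,fx=4.5,fy=4,interpolation=cv2.INTER_CUBIC))
E
```

```text
4.1 [0.50315995 0.23124064 0.23039913] [0.43 0.29 0.05 1.34 0.   1.88] [[-0.119  0.993 -0.   ]
 [ 0.993  0.119  0.   ]
 [ 0.    -0.    -1.   ]] 0.05137653367495891 [-0.06166959  0.10286297  0.23039913]
knob [0.79 0.36 1.67]
```

View pics/s1b.png

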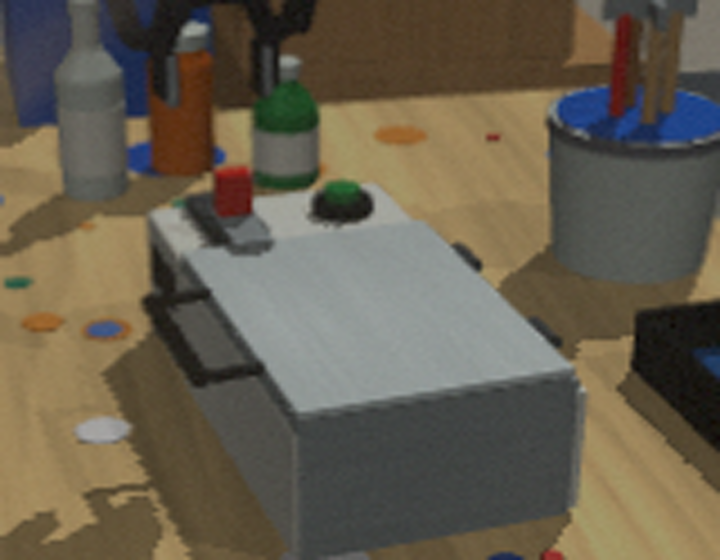

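The fingers (170,80) and (265,65) hang above the red knob (233,190), which still needs the shift computed above. I'll go over it, down, and grip.

Call:
move_arm --pt "0.2 0.79 0.36 0 0" --pt "0.2 0 0 0.6 0" --pt "0.2 0 0 0.6 0" --pt "0.2 0 0 0.45 0" --pt "-1 0 0 0 0" --pt "-1 0 0 0 0" --pt "-1 0 0 0 0" --pt "-1 0 0 0 0" --force 40

```text
clock: 5.15
tcp_pos: [0.5204, 0.2773, 0.1332]
orientation: [[-0.114, 0.993, 0.004], [0.993, 0.114, -0.0], [-0.001, 0.004, -1.0]]
contact_force: [9.8, -1.3, -14.3]
finger_gap: 0.0229
grasp_force: 43.0
```

```bash
python3 - <<'E'
from h import *
o=observe(); print(o['tcp_pos'],toc(o['tcp_pos']),o['finger_gap'],o['grasp_force'],o['contact_force'])
E
```

```text
[0.52040393 0.27730453 0.13322489] [-0.03903521  0.14653128  0.13322489] 0.02287626229838035 42.955421805381775 [  9.7680101   -1.31224379 -14.30510443]
```

Call:
move_arm --pt "-1 0.15 0 0 0" --pt "-1 0.15 0 0 0" --pt "-1 0.15 0 0 0" --pt "-1 0.15 0 0 0" --pt "-1 0.05 0 0 0" --pt "-1 0 0 0 0" --pt "-1 0 0 0 0" --pt "-1 0 0 0 0"

```text
clock: 6.15
tcp_pos: [0.5164, 0.3117, 0.1332]
orientation: [[-0.111, 0.994, 0.005], [0.994, 0.111, -0.008], [-0.008, 0.004, -1.0]]
contact_force: [11.9, -20.1, -7.9]
finger_gap: 0.023
grasp_force: 43.9
```

```bash
python3 - <<'E'
from h import *
o=observe(); print(o['tcp_pos'],toc(o['tcp_pos']),o['finger_gap'],o['grasp_force'],o['contact_force'])
im,d=snap('side','s2'); cv2.imwrite('pics/s2b.png',cv2.resize(im[90:230,180:340,::-1],None,fx=4.5,fy=4,interpolation=cv2.INTER_CUBIC))
E
```

```text
[0.51636033 0.31167095 0.13322592] [-0.03893564  0.18113463  0.13322592] 0.02300598478460732 43.885697722435 [ 11.91752568 -20.07371224  -7.92371146]
```

View pics/s2b.png

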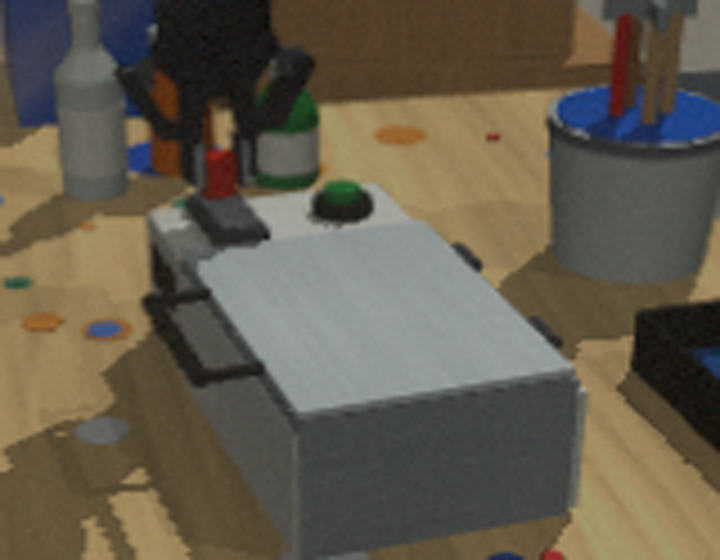

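The knob (220,172) is drawn back, the tongue is clear of the lid edge, and the catch is against its stop (34.6 mm, 20 N). I'll release it and go to the handle.

Call:
move_arm --pt "0.2 0 0 0 0" --pt "0.2 0 0 0 0" --pt "0.2 0 0 -0.8 0" --pt "0.2 0 0 -0.8 0" --pt "-0.4 -0.9 -0.4 0 0" --pt "-0.4 -0.9 -0.4 0 0" --pt "-0.4 -0.9 -0.4 0 0" --pt "-0.4 -0.35 -0.18 0 0"

```text
clock: 7.2
tcp_pos: [0.4515, 0.1233, 0.2296]
orientation: [[-0.115, 0.993, 0.001], [0.993, 0.115, 0.0], [0.0, 0.001, -1.0]]
contact_force: [1.1, 0.4, -0.2]
finger_gap: 0.0256
grasp_force: 0.0
```

```bash
python3 - <<'E'
from h import *
o=observe(); print(o['tcp_pos'],toc(o['tcp_pos']),o['finger_gap'],o['contact_force'],o['orientation'].round(3))
print(goc([-.122,.0,.096]))
z=np.load('s2.npz');L=(z['P']-O)@RC
m=(L[...,2]>.1)&(L[...,2]<.125)&(L[...,0]<-.11)&(L[...,0]>-.14)&(abs(L[...,1])<.045); q=L[m]
print('bar side',q.mean(0),q.min(0),q.max(0),m.sum())
E
```

```text
[0.45148014 0.12326875 0.22961142] [-0.1259033   0.00185425  0.22961142] 0.025556213080146124 [ 1.08710723  0.44099159 -0.17899581] [[-0.115  0.993  0.001]
 [ 0.993  0.115  0.   ]
 [ 0.     0.001 -1.   ]]
[-0.03  0.06  2.23]
bar side [-0.12270209 -0.00272501  0.11255834] [-0.12750655 -0.04493772  0.1065801 ] [-0.11486962  0.04423307  0.1167021 ] 83
```

Call:
move_arm --pt "-0.4 -0.03 0.05 0.75 0" --pt "-0.4 0 0 0.75 0" --pt "-0.4 0 0 0.72 0" --pt "-0.4 0 0 0 0" --pt "-1 0 0 0 0" --pt "-1 0 0 0 0" --pt "-1 0 0 0 0" --pt "-1 0 0 0 0" --force 30

```text
clock: 8.2
tcp_pos: [0.4561, 0.1241, 0.0965]
orientation: [[-0.116, 0.993, 0.001], [0.993, 0.116, 0.001], [0.001, 0.001, -1.0]]
contact_force: [-5.6, -0.5, 8.8]
finger_gap: 0.0107
grasp_force: 30.9
```

```bash
python3 - <<'E'
from h import *
o=observe(); print(toc(o['tcp_pos']),o['finger_gap'],o['grasp_force'],o['contact_force'])
# arc plan: 17 rows
th=np.linspace(0,np.deg2rad(95.5),17); a0=np.arctan2(.004,.207)
x=-.207*np.cos(th+a0); zz=.207*np.sin(th+a0)
for i in range(16): print(i,((x[i+1]-x[i])/.06).round(3),(-(zz[i+1]-zz[i])/.06).round(3))
E
```

```text
[-0.12120415  0.00217434  0.09654763] 0.010693354414222866 30.87117075920105 [-5.55674147 -0.48658965  8.81517054]
0 0.026 -0.358
1 0.063 -0.354
2 0.099 -0.345
3 0.135 -0.333
4 0.168 -0.317
5 0.201 -0.298
6 0.23 -0.276
7 0.258 -0.25
8 0.282 -0.222
9 0.304 -0.191
10 0.322 -0.159
11 0.337 -0.124
12 0.348 -0.089
13 0.355 -0.052
14 0.359 -0.015
15 0.359 0.023
```

Call:
move_arm --pt "-1 0 0.03 -0.36 0" --pt "-1 0 0.06 -0.35 0" --pt "-1 0 0.1 -0.35 0" --pt "-1 0 0.13 -0.33 0" --pt "-1 0 0.17 -0.32 0" --pt "-1 0 0.2 -0.3 0" --pt "-1 0 0.23 -0.28 0" --pt "-1 0 0.26 -0.25 0"

```text
clock: 9.2
tcp_pos: [0.5227, 0.1319, 0.2495]
orientation: [[-0.116, 0.993, -0.005], [0.993, 0.116, 0.0], [0.001, -0.005, -1.0]]
contact_force: [-18.8, -1.4, 14.3]
finger_gap: 0.0107
grasp_force: 30.0
```

```bash
python3 - <<'E'
from h import *
o=observe(); t=toc(o['tcp_pos']); print(t,o['finger_gap'],o['grasp_force'],o['contact_force'])
print('radius',np.hypot(t[0]-.085,t[2]+.0135-.106), np.degrees(np.arctan2(t[2]+.0135-.106,.085-t[0])))
E
```

```text
[-0.05414768  0.00189108  0.24946929] 0.010709633354419788 30.019383430480957 [-18.79018144  -1.35211115  14.29232377]
radius 0.2097651908900482 48.44415474929782
```

Call:
move_arm --pt "-1 0 0.26 -0.25 0" --pt "-1 0 0.3 -0.2 0" --pt "-1 0 0.32 -0.16 0" --pt "-1 0 0.33 -0.13 0" --pt "-1 0 0.35 -0.09 0" --pt "-1 0 0.35 -0.05 0" --pt "-1 0 0.36 -0.02 0" --pt "-1 0 0.36 0.02 0"

```text
clock: 10.2
tcp_pos: [0.683, 0.1504, 0.3019]
orientation: [[-0.116, 0.993, 0.001], [0.993, 0.116, 0.001], [0.0, 0.001, -1.0]]
contact_force: [-38.2, -4.0, 29.2]
finger_gap: 0.0104
grasp_force: 35.6
```

```bash
python3 - <<'E'
from h import *
o=observe(); t=toc(o['tcp_pos']); print(t,o['finger_gap'],o['grasp_force'],o['contact_force'])
print('radius',np.hypot(t[0]-.085,t[2]+.0135-.106), np.degrees(np.arctan2(t[2]+.0135-.106,.085-t[0])))
im,d=snap('side','s3'); cv2.imwrite('pics/s3b.png',cv2.resize(im[20:230,150:390,::-1],None,fx=3,fy=2.8,interpolation=cv2.INTER_CUBIC))
E
```

```text
[0.10722385 0.00111305 0.30193549] 0.010369413586523086 35.59334769845009 [-38.15726549  -3.9721206   29.23011494]
radius 0.21061131316968415 96.05716616578583
```

View pics/s3b.png

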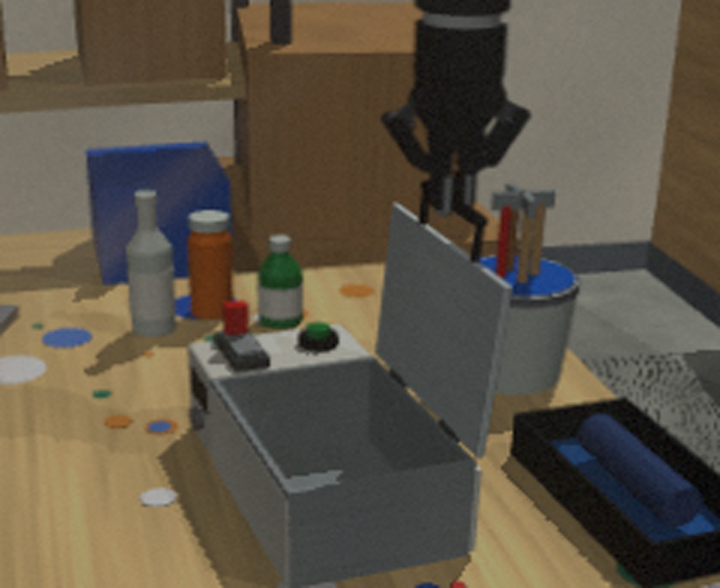

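The lid stands open past upright, pressed against its stop. I'll let go and rise.

Call:
move_arm --pt "-0.3 0 0 0 0" --pt "-0.3 0 0 0 0" --pt "-0.3 0 0 0 0" --pt "-0.3 0 0 -0.3 0" --pt "-0.3 0 0 -0.6 0" --pt "-0.3 0 0 -0.3 0" --pt "0.2 -0.5 -0.8 0 0" --pt "0.2 -0.6 -0.8 0 0"

```text
clock: 11.25
tcp_pos: [0.5956, 0.0736, 0.3712]
orientation: [[-0.117, 0.993, -0.0], [0.993, 0.117, -0.0], [-0.0, -0.0, -1.0]]
contact_force: [0.4, -1.0, 0.8]
finger_gap: 0.0513
grasp_force: 0.0
```

```bash
cat >> h.py <<'E'
def caps(P,lst):
    out={}
    for n,c in lst.items():
        m=(np.hypot(P[...,0]-c[0],P[...,1]-c[1])<.028)&(P[...,2]>.018)&(P[...,2]<.045)
        if m.sum()<20: out[n]=None; continue
        (cx,cy),rr,_=cv2.minAreaRect(P[m][:,:2].astype(np.float32)); out[n]=(round(cx,4),round(cy,4),m.sum(),np.round(rr,3))
    return out
CAPS=dict(orange=(.638,-.144),red=(.536,-.125),green=(.435,-.126),blue=(.4375,-.227),white=(.629,-.295))
E
python3 - <<'E'
from h import *
o=observe(); t=toc(o['tcp_pos']); print(o['clock'],o['tcp_pos'],t,o['finger_gap'],o['contact_force'],o['joint_pos'].round(2))
im,d=snap('top','t4'); P=np.load('t4.npz')['P']; print(caps(P,CAPS))
L=(P-O)@RC; m=(L[...,2]>.2)&(L[...,2]<.34)&(L[...,0]>.06)&(L[...,0]<.13)&(abs(L[...,1])<.11); print('lid',m.sum(),L[m].mean(0) if m.any() else 0, L[m].max(0))
for n in('red','orange','green','blue'): print(n,go([*CAPS[n],.17]))
E
```

```text
11.25 [0.59557847 0.07362878 0.37119945] [ 0.01121625 -0.06467907  0.37119945] 0.0512969941132039 [ 0.42006776 -1.0195618   0.79595825] [ 0.12  0.38  0.55  1.74 -0.    1.58]
{'orange': (0.6381, -0.1441, np.int64(145), array([0.035, 0.035])), 'red': (0.5361, -0.1253, np.int64(140), array([0.033, 0.035])), 'green': (0.4357, -0.1257, np.int64(146), array([0.032, 0.035])), 'blue': (0.4371, -0.2275, np.int64(149), array([0.035, 0.035])), 'white': (0.6294, -0.2954, np.int64(148), array([0.034, 0.036]))}
lid 354 [ 0.09666376 -0.08555784  0.24753615] [ 0.10609381 -0.05974679  0.27836493]
red [-3.1  -1.2   3.37]
orange [-3.61  0.45  3.36]
green [-2.93 -2.88  3.38]
blue [-4.61 -3.03  3.39]
```

Call:
move_arm --pt "0.4 -0.77 -0.3 0.5 0" --pt "0.4 -0.77 -0.3 0.5 0" --pt "0.4 -0.77 -0.3 0.5 0" --pt "0.4 -0.77 -0.3 0.5 0" --pt "0.4 0 0 0.7 0" --pt "0.4 0 0 0.7 0" --pt "0.4 0 0 0 0" --pt "0.4 0 0 0 0"

```text
clock: 12.3
tcp_pos: [0.5462, -0.1181, 0.1701]
orientation: [[-0.116, 0.993, 0.002], [0.993, 0.116, -0.0], [-0.001, 0.002, -1.0]]
contact_force: [0.5, 0.0, 1.2]
finger_gap: 0.0597
grasp_force: 0.0
```

```bash
python3 - <<'E'
from h import *
o=observe(); print(o['tcp_pos'],go([.536,-.1255,.002]))
im,d=snap('side','s5'); P=np.load('s5.npz')['P']; print(caps(P,CAPS))
E
```

```text
[ 0.54622037 -0.11806753  0.17009343] [-0.1  -0.19  2.8 ]
{'orange': (0.639, -0.1485, np.int64(143), array([0.035, 0.035])), 'red': (0.5353, -0.1303, np.int64(154), array([0.034, 0.035])), 'green': (0.4351, -0.1317, np.int64(163), array([0.032, 0.037])), 'blue': (0.4363, -0.2322, np.int64(206), array([0.035, 0.036])), 'white': (0.6311, -0.3006, np.int64(210), array([0.035, 0.037]))}
```

Call:
move_arm --pt "0.4 -0.12 -0.19 0.5 0" --pt "0.4 0 0 0.8 0" --pt "0.4 0 0 0.8 0" --pt "0.4 0 0 0.7 0" --pt "-1 0 0 0 0" --pt "-1 0 0 0 0" --pt "-1 0 0 0 0" --pt "-1 0 0 0 0" --force 35

```text
clock: 13.35
tcp_pos: [0.5357, -0.1267, 0.0017]
orientation: [[-0.116, 0.993, 0.002], [0.993, 0.116, -0.0], [-0.001, 0.002, -1.0]]
contact_force: [-0.5, 0.3, -0.6]
finger_gap: 0.0347
grasp_force: 35.4
```

Call:
move_arm --pt "-1 0 0 -0.5 0" --pt "-1 0 0 -0.9 0" --pt "-1 0 0 -0.9 0" --pt "-1 0 0 -0.9 0" --pt "-1 0.3 0 0 0" --pt "-1 0 0 0 0" --pt "-1 0 0 0 0" --pt "-1 0 0 0 0"

```text
clock: 14.35
tcp_pos: [0.5324, -0.1087, 0.1914]
orientation: [[-0.116, 0.993, -0.002], [0.993, 0.116, 0.0], [0.001, -0.002, -1.0]]
contact_force: [0.4, -0.3, -0.4]
finger_gap: 0.0351
grasp_force: 24.7
```

```bash
python3 - <<'E'
from h import *
o=observe(); print(o['tcp_pos'],o['finger_gap'],o['grasp_force'],goc([-.01,-.05,.19]))
E
```

```text
[ 0.53238878 -0.10874661  0.19137298] 0.035128614230371696 24.69733089208603 [3.14 1.04 0.02]
```

Call:
move_arm --pt "-1 0.785 0.26 0 0" --pt "-1 0.785 0.26 0 0" --pt "-1 0.785 0.26 0 0" --pt "-1 0.785 0.26 0 0" --pt "-1 0 0 0.8 0" --pt "-1 0 0 0.8 0" --pt "-1 0 0 0.6 0" --pt "-1 0 0 0 0"

```text
clock: 15.35
tcp_pos: [0.5706, 0.0852, 0.0574]
orientation: [[-0.116, 0.993, -0.006], [0.993, 0.116, -0.001], [-0.0, -0.006, -1.0]]
contact_force: [0.1, 0.1, 0.0]
finger_gap: 0.0346
grasp_force: 36.9
```

```bash
python3 - <<'E'
from h import *
o=observe(); print(o['tcp_pos'],toc(o['tcp_pos']),o['finger_gap'],o['grasp_force'],o['contact_force'])
E
```

```text
[0.5706201  0.08519854 0.05738668] [-0.01217759 -0.05020469  0.05738668] 0.0346204188621418 36.89743459224701 [0.09361417 0.06804723 0.02826307]
```

Call:
move_arm --pt "0.4 0 0 0 0" --pt "0.4 0 0 0 0" --pt "0.4 0 0 0 0" --pt "0.4 0 0 -0.8 0" --pt "0.4 0 0 -0.8 0" --pt "0.4 0 0 -0.6 0" --pt "0.4 -0.8 0.14 0 0" --pt "0.4 -0.8 0.14 0 0"

```text
clock: 16.35
tcp_pos: [0.6016, -0.0083, 0.194]
orientation: [[-0.118, 0.993, 0.003], [0.993, 0.118, 0.0], [-0.0, 0.003, -1.0]]
contact_force: [1.0, 1.2, -0.6]
finger_gap: 0.0595
grasp_force: 0.0
```

Call:
move_arm --pt "0.4 -0.8 0.13 0 0" --pt "0.4 -0.8 0.13 0 0" --pt "0.4 -0.76 0.13 0.5 0" --pt "0.4 0 0 0.5 0" --pt "0.4 0 0 0 0" --pt "0.4 0 0 0 0" --pt "0.4 0 0 0 0" --pt "0.4 0 0 0 0"

```text
clock: 17.35
tcp_pos: [0.641, -0.1452, 0.1336]
orientation: [[-0.117, 0.993, 0.002], [0.993, 0.117, -0.0], [-0.001, 0.002, -1.0]]
contact_force: [0.6, -0.3, -0.4]
finger_gap: 0.0601
grasp_force: 0.0
```

```bash
python3 - <<'E'
from h import *
im,d=snap('side','s6'); P=np.load('s6.npz')['P']; print(caps(P,CAPS))
im,d=snap('top','t6'); P=np.load('t6.npz')['P']; c=caps(P,CAPS); print(c)
o=observe(); print(o['tcp_pos'],go([.6385,-.1465,.002]))
im=im.astype(int);R,G,B=im[...,0],im[...,1],im[...,2]; L=(P-O)@RC
m=(R>1.8*G)&(R>60)&(abs(L[...,0])<.08)&(abs(L[...,1])<.115); print('red in tank',m.sum(),L[m].mean(0))
E
```

```text
{'orange': (0.6387, -0.1493, np.int64(143), array([0.033, 0.035])), 'red': None, 'green': (0.4361, -0.1298, np.int64(161), array([0.036, 0.035])), 'blue': (0.4364, -0.2314, np.int64(208), array([0.034, 0.036])), 'white': (0.6318, -0.3012, np.int64(209), array([0.037, 0.036]))}
{'orange': None, 'red': None, 'green': None, 'blue': None, 'white': None}
[ 0.64070246 -0.14531906  0.1330241 ] [-0.01 -0.04  2.18]
red in tank 147 [-0.01021772 -0.05041285  0.03354635]
```

Call:
move_arm --pt "0.4 -0.02 -0.04 0.6 0" --pt "0.4 0 0 0.8 0" --pt "0.4 0 0 0.78 0" --pt "0.4 0 0 0 0" --pt "-1 0 0 0 0" --pt "-1 0 0 0 0" --pt "-1 0 0 0 0" --pt "-1 0 0 0 0"

```text
clock: 18.45
tcp_pos: [0.6391, -0.1472, 0.003]
orientation: [[-0.116, 0.993, 0.002], [0.993, 0.116, -0.0], [-0.001, 0.002, -1.0]]
contact_force: [-0.1, 0.5, 6.2]
finger_gap: 0.0351
grasp_force: 35.5
```

Call:
move_arm --pt "-1 0 0 -0.5 0" --pt "-1 0 0 -0.9 0" --pt "-1 0 0 -0.9 0" --pt "-1 0 0 -0.9 0" --pt "-1 0 -0.3 0 0" --pt "-1 0 -0.4 0 0" --pt "-1 0 0 0 0" --pt "-1 0 0 0 0"

```text
clock: 19.45
tcp_pos: [0.597, -0.152, 0.1939]
orientation: [[-0.116, 0.993, 0.001], [0.993, 0.116, -0.0], [-0.0, 0.001, -1.0]]
contact_force: [1.1, -0.2, 0.4]
finger_gap: 0.035
grasp_force: 35.0
```

```bash
python3 - <<'E'
from h import *
o=observe(); print(o['tcp_pos'],o['finger_gap'],o['grasp_force'],goc([-.01,.055,.19]))
P=np.load('t6.npz')['P']; d=np.load('t6.npz')['d']; print((d==0).mean()); m=(np.hypot(P[...,0]-.629,P[...,1]+.295)<.03); print(m.sum(), P[m][:,2].max() if m.any() else 0)
E
```

```text
[ 0.59699152 -0.15198352  0.19394278] 0.03500589218565918 35.033342242240906 [5.73 0.05 0.06]
0.004109700520833333
0 0
```

Call:
move_arm --pt "-1 0.82 0 0 0" --pt "-1 0.82 0 0 0" --pt "-1 0.82 0 0 0" --pt "-1 0.82 0 0 0" --pt "-1 0.82 0 0 0" --pt "-1 0.82 0 0 0" --pt "-1 0.81 0 0 0" --pt "-1 0 0 0 0"

```text
clock: 20.45
tcp_pos: [0.5567, 0.1931, 0.1931]
orientation: [[-0.12, 0.993, -0.0], [0.993, 0.12, 0.001], [0.001, -0.0, -1.0]]
contact_force: [-0.2, -0.1, -1.0]
finger_gap: 0.0349
grasp_force: 35.0
```

```bash
python3 - <<'E'
from h import *
o=observe(); print(o['tcp_pos'],toc(o['tcp_pos']),o['finger_gap'],o['grasp_force'])
E
```

```text
[0.55667424 0.19314627 0.19314493] [-0.0131005   0.05863623  0.19314493] 0.034863578207514706 35.04125118255615
```

Call:
move_arm --pt "-1 0 0 0.8 0" --pt "-1 0 0 0.8 0" --pt "-1 0 0 0.6 0" --pt "-1 0 0 0 0" --pt "0.4 0 0 0 0" --pt "0.4 0 0 0 0" --pt "0.4 0 0 0 0" --pt "0.4 0 0 -0.8 0"

```text
clock: 21.45
tcp_pos: [0.5547, 0.1889, 0.1079]
orientation: [[-0.116, 0.993, -0.005], [0.993, 0.116, -0.002], [-0.001, -0.005, -1.0]]
contact_force: [1.0, -0.3, 0.1]
finger_gap: 0.0597
grasp_force: 0.0
```

Call:
move_arm --pt "0.4 0 0 -0.8 0" --pt "0.4 0 0 -0.6 0" --pt "0.4 -0.8 -0.35 0 0" --pt "0.4 -0.8 -0.35 0 0" --pt "0.4 -0.8 -0.35 0 0" --pt "0.4 -0.8 -0.35 0 0" --pt "0.4 -0.8 -0.35 0 0" --pt "0.4 0 0 0 0"

```text
clock: 22.45
tcp_pos: [0.4793, -0.0637, 0.1945]
orientation: [[-0.112, 0.994, 0.001], [0.994, 0.112, -0.001], [-0.001, 0.001, -1.0]]
contact_force: [0.1, 0.3, -0.0]
finger_gap: 0.0598
grasp_force: 0.0
```

```bash
python3 - <<'E'
from h import *
im,d=snap('side','s7'); P=np.load('s7.npz')['P']; print(caps(P,CAPS))
im,d=snap('top','t7'); P=np.load('t7.npz')['P']; print(caps(P,CAPS))
o=observe(); print(o['tcp_pos'],go([.436,-.1285,.12]))
im=im.astype(int);R,G,B=im[...,0],im[...,1],im[...,2]; L=(P-O)@RC
m=(R>1.8*B)&(R>60)&(abs(L[...,0])<.078)&(abs(L[...,1])<.113)&(P[...,2]<.09); print(m.sum(),L[m].min(0),L[m].max(0))
E
```

```text
{'orange': None, 'red': None, 'green': (0.4359, -0.1303, np.int64(164), array([0.036, 0.035])), 'blue': (0.4371, -0.2307, np.int64(205), array([0.036, 0.036])), 'white': (0.631, -0.3019, np.int64(211), array([0.033, 0.038]))}
{'orange': None, 'red': None, 'green': None, 'blue': (0.4359, -0.2322, np.int64(117), array([0.027, 0.035])), 'white': (0.6289, -0.2944, np.int64(148), array([0.034, 0.036]))}
[ 0.4803081  -0.06139816  0.19423634] [-1.03 -0.86  1.24]
297 [-0.03226294 -0.06687938  0.00399814] [0.00696248 0.07907087 0.04852776]
```

Call:
move_arm --pt "0.4 -0.51 -0.43 0.5 0" --pt "0.4 -0.51 -0.43 0.5 0" --pt "0.4 0 0 0.8 0" --pt "0.4 0 0 0.8 0" --pt "0.4 0 0 0.6 0" --pt "0.4 0 0 0 0" --pt "0.4 0 0 0 0" --pt "0.4 0 0 0 0"

```text
clock: 23.55
tcp_pos: [0.4375, -0.1278, 0.0031]
orientation: [[-0.116, 0.993, 0.003], [0.993, 0.116, -0.001], [-0.001, 0.003, -1.0]]
contact_force: [-0.8, 0.2, 0.3]
finger_gap: 0.0597
grasp_force: 0.0
```

Call:
move_arm --pt "-1 0 0 0 0" --pt "-1 0 0 0 0" --pt "-1 0 0 0 0" --pt "-1 0 0 -0.5 0" --pt "-1 0 0 -0.9 0" --pt "-1 0 0 -0.9 0" --pt "-1 0 0 -0.9 0" --pt "-1 0 0 0 0"

```text
clock: 24.55
tcp_pos: [0.4381, -0.1285, 0.1979]
orientation: [[-0.116, 0.993, 0.008], [0.993, 0.116, -0.002], [-0.003, 0.007, -1.0]]
contact_force: [0.4, -0.6, -0.8]
finger_gap: 0.0347
grasp_force: 35.3
```

```bash
python3 - <<'E'
from h import *
o=observe(); print(o['tcp_pos'],o['finger_gap'],o['grasp_force'],goc([-.02,-.005,.19]))
E
```

```text
[ 0.43814316 -0.12849427  0.19788024] 0.03465706649648736 35.281838178634644 [4.04 2.47 0.14]
```

Call:
move_arm --pt "-1 0.81 0.49 0 0" --pt "-1 0.81 0.49 0 0" --pt "-1 0.81 0.49 0 0" --pt "-1 0.81 0.49 0 0" --pt "-1 0.8 0.49 0 0" --pt "-1 0 0 0.8 0" --pt "-1 0 0 0.8 0" --pt "-1 0 0 0.6 0"

```text
clock: 25.55
tcp_pos: [0.5525, 0.1299, 0.0589]
orientation: [[-0.116, 0.993, -0.003], [0.993, 0.116, -0.001], [-0.0, -0.003, -1.0]]
contact_force: [-0.4, 0.2, -0.2]
finger_gap: 0.0348
grasp_force: 35.3
```

```bash
python3 - <<'E'
from h import *
o=observe(); print(o['tcp_pos'],toc(o['tcp_pos']),o['finger_gap'],o['grasp_force'])
E
```

```text
[0.55253066 0.12992889 0.05887995] [-0.02478218 -0.00363049  0.05887995] 0.03484259241721209 35.28247117996216
```

Call:
move_arm --pt "0.4 0 0 0 0" --pt "0.4 0 0 0 0" --pt "0.4 0 0 0 0" --pt "0.4 0 0 -0.8 0" --pt "0.4 0 0 -0.8 0" --pt "0.4 0 0 -0.7 0" --pt "0.4 -0.85 -0.38 0 0" --pt "0.4 -0.85 -0.38 0 0"

```text
clock: 26.55
tcp_pos: [0.5206, 0.0227, 0.2013]
orientation: [[-0.118, 0.993, 0.003], [0.993, 0.118, 0.0], [-0.0, 0.003, -1.0]]
contact_force: [-0.1, -0.6, -0.4]
finger_gap: 0.0598
grasp_force: 0.0
```

Call:
move_arm --pt "0.4 -0.85 -0.38 0 0" --pt "0.4 -0.85 -0.38 0 0" --pt "0.4 -0.85 -0.38 0 0" --pt "0.4 -0.85 -0.38 0 0" --pt "0.4 -0.5 -0.2 0 0" --pt "0.4 0 0 0.8 0" --pt "0.4 0 0 0 0" --pt "0.4 0 0 0 0"

```text
clock: 27.55
tcp_pos: [0.4456, -0.2209, 0.1532]
orientation: [[-0.116, 0.993, 0.001], [0.993, 0.116, -0.0], [-0.001, 0.001, -1.0]]
contact_force: [0.1, 0.5, 0.7]
finger_gap: 0.0597
grasp_force: 0.0
```

```bash
python3 - <<'E'
from h import *
im,d=snap('side','s8'); P=np.load('s8.npz')['P']; print(caps(P,CAPS))
im,d=snap('top','t8')
o=observe(); print(o['tcp_pos'],go([.4368,-.2295,.003]))
cv2.imwrite('pics/t8b.png',cv2.resize(im[100:270,70:330,::-1],(780,510),interpolation=cv2.INTER_CUBIC))
E
```

```text
{'orange': None, 'red': None, 'green': None, 'blue': (0.4376, -0.2311, np.int64(208), array([0.035, 0.036])), 'white': (0.6317, -0.3011, np.int64(208), array([0.035, 0.035]))}
[ 0.44613424 -0.22094109  0.15337962] [-0.12 -0.18  2.51]
```

View pics/t8b.png

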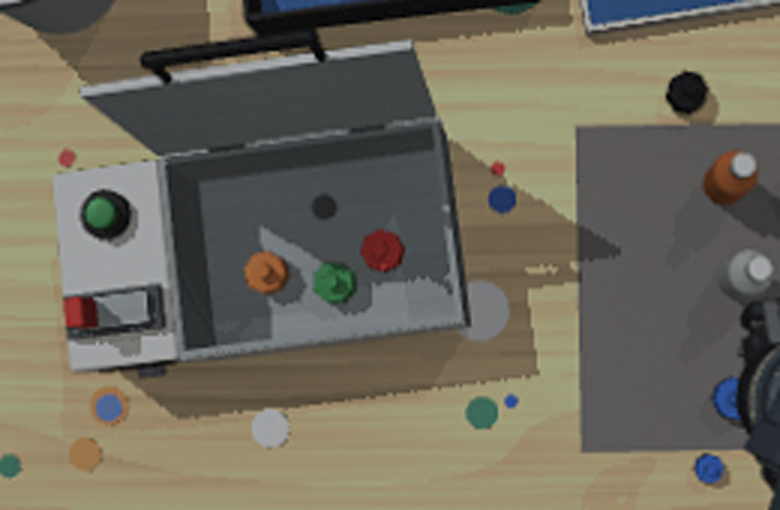

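The tank holds the orange (266,272), green (334,283) and red (382,250) caps, and the lid stands open. The large blue (730,398) is next to the hand and the small blue (710,468) is clear. Picking the large blue.

Call:
move_arm --pt "0.4 -0.12 -0.16 0.5 0" --pt "0.4 0 0 0.8 0" --pt "0.4 0 0 0.8 0" --pt "0.4 0 0 0.4 0" --pt "0.4 0 0 0 0" --pt "-1 0 0 0 0" --pt "-1 0 0 0 0" --pt "-1 0 0 0 0"

```text
clock: 28.65
tcp_pos: [0.4378, -0.2297, 0.0034]
orientation: [[-0.116, 0.993, 0.003], [0.993, 0.116, -0.001], [-0.002, 0.003, -1.0]]
contact_force: [-0.1, 0.4, 7.4]
finger_gap: 0.0344
grasp_force: 34.9
```

Call:
move_arm --pt "-1 0 0 -0.5 0" --pt "-1 0 0 -0.9 0" --pt "-1 0 0 -0.9 0" --pt "-1 0 0 -0.9 0" --pt "-1 0.85 0.38 0 0" --pt "-1 0.85 0.38 0 0" --pt "-1 0 0 0 0" --pt "-1 0 0 0 0"

```text
clock: 29.65
tcp_pos: [0.4699, -0.1226, 0.1943]
orientation: [[-0.117, 0.993, 0.001], [0.993, 0.117, -0.001], [-0.001, 0.001, -1.0]]
contact_force: [0.4, 0.1, -0.1]
finger_gap: 0.0345
grasp_force: 35.1
```

```bash
python3 - <<'E'
from h import *
o=observe(); print(o['tcp_pos'],o['finger_gap'],o['grasp_force'],goc([.0,-.08,.19]))
E
```

```text
[ 0.46994991 -0.12261719  0.19432183] 0.03446502426937255 35.07210195064545 [2.75 2.28 0.07]
```

Call:
move_arm --pt "-1 0.645 0.632 0 0" --pt "-1 0.645 0.632 0 0" --pt "-1 0.645 0.632 0 0" --pt "-1 0.645 0.632 0 0" --pt "-1 0 0 0 0" --pt "-1 0 0 0.8 0" --pt "-1 0 0 0.8 0" --pt "-1 0 0 0.6 0"

```text
clock: 30.65
tcp_pos: [0.6015, 0.0465, 0.0599]
orientation: [[-0.114, 0.994, -0.001], [0.994, 0.114, -0.0], [-0.0, -0.001, -1.0]]
contact_force: [1.2, 0.1, 0.9]
finger_gap: 0.0347
grasp_force: 35.2
```

```bash
python3 - <<'E'
from h import *
o=observe(); print(o['tcp_pos'],toc(o['tcp_pos']),o['finger_gap'],o['grasp_force'])
E
```

```text
[0.60153997 0.04654928 0.05994831] [ 0.01389314 -0.0922775   0.05994831] 0.034690928089545034 35.1727420091629
```

Call:
move_arm --pt "0.4 0 0 0 0" --pt "0.4 0 0 0 0" --pt "0.4 0 0 0 0" --pt "0.4 0 0 -0.9 0" --pt "0.4 0 0 -0.9 0" --pt "0.4 0 0 -0.9 0" --pt "0.4 0 0 -0.9 0" --pt "0.4 0 0 -0.9 0"

```text
clock: 31.65
tcp_pos: [0.6022, 0.0486, 0.3352]
orientation: [[-0.116, 0.993, 0.003], [0.993, 0.116, 0.0], [-0.0, 0.003, -1.0]]
contact_force: [0.5, 0.5, -0.2]
finger_gap: 0.06
grasp_force: 0.0
```

Call:
move_arm --pt "-0.3 0 -0.9 -0.9 0" --pt "-0.3 0 -0.9 0 0" --pt "-0.3 0 0 0 0" --pt "-0.3 0 0 0 0" --pt "-0.3 0 0 0 0" --pt "-0.3 0 0 0 0" --pt "-0.3 0 0 0 0" --pt "-0.3 0 0 0 0"

```text
clock: 32.65
tcp_pos: [0.5053, 0.0374, 0.3755]
orientation: [[-0.116, 0.993, -0.001], [0.993, 0.116, 0.0], [0.0, -0.001, -1.0]]
contact_force: [-0.2, -0.4, -0.4]
finger_gap: 0.03
grasp_force: 0.0
```

```bash
python3 - <<'E'
from h import *
o=observe(); print(o['clock'],o['tcp_pos'],toc(o['tcp_pos']),o['finger_gap'])
im,d=snap('top','t9'); P=np.load('t9.npz')['P']; L=(P-O)@RC
m=(L[...,2]>.28)&(L[...,2]<.335)&(L[...,0]>.06)&(L[...,0]<.15)&(abs(L[...,1])<.06);q=L[m]
print('bar top',m.sum(),q.mean(0) if m.any() else 0,q.min(0),q.max(0))
im2,d=snap('side','s9'); P=np.load('s9.npz')['P']; L=(P-O)@RC
m=(L[...,2]>.285)&(L[...,2]<.335)&(L[...,0]>.06)&(L[...,0]<.15)&(abs(L[...,1])<.06);q=L[m]
print('bar side',m.sum(),q.mean(0) if m.any() else 0,q.min(0),q.max(0))
cv2.imwrite('pics/t9b.png',np.hstack([cv2.resize(im[100:270,70:230,::-1],(400,425)),cv2.resize(im2[50:220,200:360,::-1],(400,425))]))
print(goc([.099,0,.37]))
E
```

```text
32.65 [0.50525807 0.03735816 0.37545239] [-0.08279665 -0.08987641  0.37545239] 0.030035113452927645Traceback (most recent call last):
  File "<stdin>", line 5, in <module>
    return umr_minimum(a, axis, None, out, keepdims, initial, where)
ValueError: zero-size array to reduction operation minimum which has no identity
```

```bash
python3 - <<'E'
from h import *
im=np.load('t9.npz')['im']
im2,d=snap('side','s9'); P=np.load('s9.npz')['P']; L=(P-O)@RC
m=(L[...,2]>.28)&(L[...,2]<.335)&(L[...,0]>.05)&(L[...,0]<.16)&(abs(L[...,1])<.08);q=L[m]
print('bar side',m.sum(),q.mean(0),np.percentile(q,[2,98],axis=0) if m.any() else 0)
print(caps(P,CAPS))
cv2.imwrite('pics/t9b.png',np.hstack([cv2.resize(im[100:270,70:230,::-1],(400,425)),cv2.resize(im2[50:220,200:360,::-1],(400,425))]))
print(goc([.099,0,.37]))
E
```

```text
bar side 186 [ 0.10475511 -0.01057357  0.30648412] [[ 0.10089429 -0.06305394  0.28143301]
 [ 0.11058053  0.05391283  0.3169412 ]]
{'orange': None, 'red': None, 'green': None, 'blue': None, 'white': (0.6317, -0.301, np.int64(208), array([0.034, 0.036]))}
[1.51 3.03 0.09]
```

View pics/t9b.png

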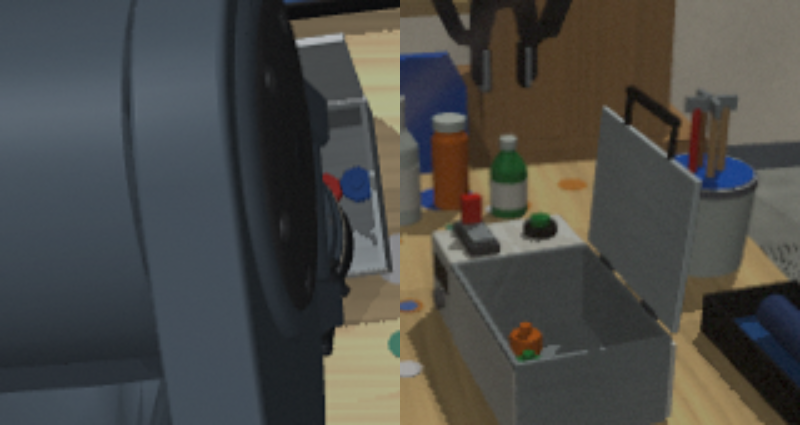

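All four coloured caps are now in the tank: blue at (356,183) beside the red on the left, and orange and green in the right view. The lid bar is at local x ≈ 0.106 and z 0.313. I'll grip it again.

Call:
move_arm --pt "-0.3 0.38 0.79 0 0" --pt "-0.3 0.38 0.79 0 0" --pt "-0.3 0.38 0.79 0 0" --pt "-0.3 0.36 0.78 0 0" --pt "-0.3 0 0 0 0" --pt "-0.3 0 0 0 0" --pt "-0.3 0 0 0 0" --pt "-0.3 0 0 0 0"

```text
clock: 33.75
tcp_pos: [0.6813, 0.1479, 0.3777]
orientation: [[-0.115, 0.993, 0.002], [0.993, 0.115, 0.0], [0.0, 0.002, -1.0]]
contact_force: [-0.6, 0.9, -0.1]
finger_gap: 0.0299
grasp_force: 0.0
```

```bash
python3 - <<'E'
from h import *
print(goc([.106,0,.301]),toc(observe()['tcp_pos']))
E
```

```text
[0.02 0.01 1.28] [ 0.10516298 -0.00120552  0.37774704]
```

Call:
move_arm --pt "-0.3 0.02 0 0.4 0" --pt "-0.3 0 0 0.5 0" --pt "-0.3 0 0 0.36 0" --pt "-0.3 0 0 0 0" --pt "-1 0 0 0 0" --pt "-1 0 0 0 0" --pt "-1 0 0 0 0" --pt "-1 0 0 0 0" --force 30

```text
clock: 34.75
tcp_pos: [0.6821, 0.1496, 0.302]
orientation: [[-0.116, 0.993, 0.002], [0.993, 0.116, 0.0], [0.0, 0.002, -1.0]]
contact_force: [-3.7, -0.4, 6.0]
finger_gap: 0.0108
grasp_force: 29.7
```

```bash
python3 - <<'E'
from h import *
o=observe(); print(toc(o['tcp_pos']),o['finger_gap'],o['grasp_force'],o['contact_force'])
th=np.linspace(np.deg2rad(94.5),0,17); a0=np.arctan2(.004,.207)
x=-.207*np.cos(th+a0); zz=.207*np.sin(th+a0)
for i in range(16): print(i,((x[i+1]-x[i])/.06).round(2),(-(zz[i+1]-zz[i])/.06).round(2))
E
```

```text
[0.10618255 0.00040108 0.30204464] 0.010820666817833599 29.73182201385498 [-3.71013232 -0.41102954  6.04666172]
0 -0.36 -0.02
1 -0.35 0.02
2 -0.35 0.06
3 -0.34 0.09
4 -0.33 0.13
5 -0.32 0.16
6 -0.3 0.19
7 -0.28 0.22
8 -0.25 0.25
9 -0.23 0.27
10 -0.2 0.3
11 -0.17 0.31
12 -0.13 0.33
13 -0.1 0.34
14 -0.06 0.35
15 -0.03 0.35
```

Call:
move_arm --pt "-1 0 -0.36 -0.02 0" --pt "-1 0 -0.35 0.02 0" --pt "-1 0 -0.35 0.06 0" --pt "-1 0 -0.34 0.09 0" --pt "-1 0 -0.33 0.13 0" --pt "-1 0 -0.32 0.16 0" --pt "-1 0 -0.3 0.19 0" --pt "-1 0 -0.28 0.22 0"

```text
clock: 35.75
tcp_pos: [0.5264, 0.1316, 0.2504]
orientation: [[-0.116, 0.993, 0.004], [0.993, 0.116, 0.001], [0.0, 0.004, -1.0]]
contact_force: [1.7, -0.7, 3.3]
finger_gap: 0.0107
grasp_force: 30.8
```

```bash
python3 - <<'E'
from h import *
o=observe(); t=toc(o['tcp_pos']); print(t,o['finger_gap'],o['grasp_force'],o['contact_force'])
print('radius',np.hypot(t[0]-.085,t[2]+.0115-.106), np.degrees(np.arctan2(t[2]+.0115-.106,.085-t[0])))
E
```

```text
[-0.05051273  0.0011703   0.2504143 ] 0.010704715329983143 30.832266211509705 [ 1.71334623 -0.74928609  3.30987013]
radius 0.2065743655429464 49.004502633439934
```

Call:
move_arm --pt "-1 0 -0.25 0.25 0" --pt "-1 0 -0.23 0.27 0" --pt "-1 0 -0.2 0.3 0" --pt "-1 0 -0.17 0.31 0" --pt "-1 0 -0.13 0.33 0" --pt "-1 0 -0.1 0.34 0" --pt "-1 0 -0.06 0.35 0" --pt "-1 0 -0.03 0.4 0"

```text
clock: 36.75
tcp_pos: [0.4562, 0.1235, 0.0965]
orientation: [[-0.116, 0.993, 0.002], [0.993, 0.116, 0.0], [0.0, 0.002, -1.0]]
contact_force: [0.7, -0.6, 2.8]
finger_gap: 0.0106
grasp_force: 32.9
```

```bash
python3 - <<'E'
from h import *
o=observe(); t=toc(o['tcp_pos']); print(t,o['finger_gap'],o['grasp_force'],o['contact_force'])
E
```

```text
[-0.12120649  0.00153613  0.09652853] 0.010634357776231385 32.85497546195984 [ 0.68175415 -0.5873879   2.77073138]
```

Call:
move_arm --pt "-1 0 0 0.04 0" --pt "-1 0 0 0.04 0" --pt "-1 0 0 0.04 0" --pt "-1 0 0 0 0" --pt "-1 0 0 0 0" --pt "-1 0 0 0 0" --pt "-1 0 0 0 0" --pt "-1 0 0 0 0"

```text
clock: 37.75
tcp_pos: [0.4563, 0.1237, 0.092]
orientation: [[-0.116, 0.993, 0.003], [0.993, 0.116, 0.001], [0.001, 0.003, -1.0]]
contact_force: [-12.5, -2.6, 32.4]
finger_gap: 0.0107
grasp_force: 38.0
```

```bash
python3 - <<'E'
from h import *
o=observe(); t=toc(o['tcp_pos']); print(t,o['finger_gap'],o['grasp_force'],o['contact_force'])
im,d=snap('side','s10'); P=np.load('s10.npz')['P']; L=(P-O)@RC
for x in(-.075,-.05,0,.05):
    m=(abs(L[...,0]-x)<.008)&(abs(L[...,1])<.1)&(L[...,2]>.08)&(L[...,2]<.14); print(x,m.sum(),np.median(L[m][:,2]))
z=np.load('side0.npz');L=(z['P']-O)@RC
for x in(-.075,-.05,0,.05):
    m=(abs(L[...,0]-x)<.008)&(abs(L[...,1])<.1)&(L[...,2]>.08)&(L[...,2]<.14); print(x,m.sum(),np.median(L[m][:,2]))
E
```

```text
[-0.12107243  0.00168006  0.09202145] 0.010688067570963179 37.96100199222565 [-12.48660191  -2.61359638  32.42667786]
-0.075 166 0.11212641772208459
-0.05 183 0.1121677981007505
0 200 0.1121309471970508
0.05 197 0.11231186639528778
-0.075 227 0.11229087531304793
-0.05 216 0.11232574344680529
0 207 0.11243959993272701
0.05 192 0.11211718032174822
```

The lid is shut flat, with the same heights as at the start. Now to the catch.

Call:
move_arm --pt "-0.4 0 0 0 0" --pt "-0.4 0 0 0 0" --pt "-0.4 0 0 -0.8 0" --pt "-0.4 0 0 -0.8 0" --pt "0 0 0 -0.7 0" --pt "0.2 0.85 0.38 0 0" --pt "0.2 0.85 0.38 0 0" --pt "0.2 0.85 0.38 0 0"

```text
clock: 38.8
tcp_pos: [0.5067, 0.285, 0.2272]
orientation: [[-0.115, 0.993, 0.001], [0.993, 0.115, 0.0], [0.0, 0.001, -1.0]]
contact_force: [0.3, 0.2, 0.4]
finger_gap: 0.0512
grasp_force: 0.0
```

Call:
move_arm --pt "0.2 0.5 0.23 0 0" --pt "0.2 0 0 0 0" --pt "0.2 0 0 0 0" --pt "0.2 0 0 0 0" --pt "0.2 0 0 0 0" --pt "0.2 0 0 0 0" --pt "0.2 0 0 0 0" --pt "0.2 0 0 0 0"

```text
clock: 39.8
tcp_pos: [0.5162, 0.3146, 0.227]
orientation: [[-0.116, 0.993, 0.0], [0.993, 0.116, 0.0], [0.0, 0.0, -1.0]]
contact_force: [-0.4, 0.4, -0.0]
finger_gap: 0.0511
grasp_force: 0.0
```

```bash
python3 - <<'E'
from h import *
o=observe(); print(toc(o['tcp_pos']),o['finger_gap'],goc([-.039,.183,.132]))
E
```

```text
[-0.03876265  0.18408883  0.22703225] 0.051090458490785 [-0.02 -0.    1.58]
```

Call:
move_arm --pt "0.2 -0.02 0 0.5 0" --pt "0.2 0 0 0.6 0" --pt "0.2 0 0 0.47 0" --pt "0.2 0 0 0 0" --pt "-1 0 0 0 0" --pt "-1 0 0 0 0" --pt "-1 0 0 0 0" --pt "-1 0 0 0 0" --force 40

```text
clock: 40.8
tcp_pos: [0.5167, 0.3139, 0.1345]
orientation: [[-0.116, 0.993, 0.002], [0.993, 0.116, 0.001], [0.001, 0.002, -1.0]]
contact_force: [-3.3, -0.8, 6.7]
finger_gap: 0.0229
grasp_force: 40.2
```

Call:
move_arm --pt "-1 -0.15 0 0 0" --pt "-1 -0.15 0 0 0" --pt "-1 -0.15 0 0 0" --pt "-1 -0.13 0 0 0" --pt "-1 -0.05 0 0 0" --pt "-1 -0.04 0 0 0" --pt "-1 0 0 0 0" --pt "-1 0 0 0 0"

```text
clock: 41.8
tcp_pos: [0.5208, 0.2787, 0.1345]
orientation: [[-0.119, 0.993, 0.0], [0.993, 0.119, 0.01], [0.01, 0.002, -1.0]]
contact_force: [-6.9, 20.9, 1.2]
finger_gap: 0.023
grasp_force: 39.6
```

```bash
python3 - <<'E'
from h import *
o=observe(); print(toc(o['tcp_pos']),o['finger_gap'],o['grasp_force'],o['contact_force'])
E
```

```text
[-0.03848133  0.14784516  0.13447764] 0.023040868647947955 39.5964252948761 [-6.9187556  20.91972142  1.18972767]
```

Call:
move_arm --pt "0.2 0.05 0 0 0" --pt "0.2 0 0 0 0" --pt "0.2 0 0 0 0" --pt "0.2 0 0 -0.7 0" --pt "0.2 0 0 -0.7 0" --pt "-1 0.17 0.67 0 0" --pt "-1 0.17 0.67 0 0" --pt "-1 0 0 0 0"

```text
clock: 42.8
tcp_pos: [0.6001, 0.3063, 0.2153]
orientation: [[-0.115, 0.993, -0.0], [0.993, 0.115, -0.0], [-0.0, -0.001, -1.0]]
contact_force: [-0.1, 0.6, -0.3]
finger_gap: 0.0004
grasp_force: 0.0
```

```bash
python3 - <<'E'
from h import *
im,d=snap('side','s11'); P=np.load('s11.npz')['P']; L=(P-O)@RC
i=im.astype(int); m=(i[...,0]>1.8*i[...,1])&(i[...,0]>60)&(abs(L[...,0]+.04)<.03)&(abs(L[...,1]-.16)<.06)&(L[...,2]>.125)
print('knob',L[m].mean(0),m.sum())
z=np.load('side0.npz');i=z['im'].astype(int);L0=(z['P']-O)@RC;m=(i[...,0]>1.8*i[...,1])&(i[...,0]>60)&(abs(L0[...,0]+.04)<.03)&(abs(L0[...,1]-.16)<.06)&(L0[...,2]>.125); print('knob at start',L0[m].mean(0))
o=observe(); print(toc(o['tcp_pos']),o['finger_gap'],goc([.042,.167,.140]))
E
```

```text
knob [-0.03956926  0.14198999  0.14238163] 91
knob at start [-0.03900974  0.14279525  0.14218034]
[0.04209388 0.16543612 0.21555269] -0.00016294618015711974 [0.03 0.   1.26]
```

Call:
move_arm --pt "-1 0.02 0 0.5 0" --pt "-1 0 0 0.5 0" --pt "-1 0 0 0.25 0" --pt "-1 0 0 0 0" --pt "-1 0 0 0.15 0" --pt "-1 0 0 0.1 0" --pt "-1 0 0 0.1 0" --pt "-1 0 0 0 0"

```text
clock: 43.85
tcp_pos: [0.5983, 0.3075, 0.1214]
orientation: [[-0.116, 0.993, 0.001], [0.993, 0.116, 0.001], [0.001, 0.001, -1.0]]
contact_force: [-0.9, -0.6, 3.9]
finger_gap: 0.0001
grasp_force: 2.3
```

```bash
python3 - <<'E'
from h import *
o=observe(); print(toc(o['tcp_pos']),o['contact_force'])
E
```

```text
[0.04188969 0.16715718 0.1214092 ] [-0.94673549 -0.62574873  3.90891135]
```

Contact with the spring, but the stop has not been reached yet, so I'll press on.

Call:
move_arm --pt "-1 0 0 0.04 0" --pt "-1 0 0 0.03 0" --pt "-1 0 0 0.03 0" --pt "-1 0 0 0.02 0" --pt "-1 0 0 0 0" --pt "-1 0 0 0 0" --pt "-1 0 0 0 0" --pt "-1 0 0 0 0"

```text
clock: 44.85
tcp_pos: [0.5986, 0.3076, 0.1204]
orientation: [[-0.116, 0.993, 0.006], [0.993, 0.116, 0.003], [0.002, 0.006, -1.0]]
contact_force: [-13.7, -8.5, 46.8]
finger_gap: -0.0001
grasp_force: 23.2
```

```bash
python3 - <<'E'
from h import *
o=observe(); print(toc(o['tcp_pos']),o['contact_force'])
E
```

```text
[0.04218011 0.16728658 0.12035873] [-13.73391974  -8.50368667  46.83102153]
```

The button is hard on its stop. Letting it go and rising clear.

Call:
move_arm --pt "-1 0 0 -0.12 0" --pt "-1 0 0 -0.3 0" --pt "-1 0 0 -0.6 0" --pt "-1 0 0 -0.8 0" --pt "-1 0 0 -0.8 0" --pt "-1 0 -0.8 0 0" --pt "-1 0 -0.8 0 0" --pt "-1 0 -0.8 0 0"

```text
clock: 45.85
tcp_pos: [0.4536, 0.2904, 0.2706]
orientation: [[-0.116, 0.993, 0.0], [0.993, 0.116, 0.0], [0.0, 0.0, -1.0]]
contact_force: [-0.3, 0.1, 0.4]
finger_gap: -0.0001
grasp_force: 0.0
```

```bash
python3 - <<'E'
from h import *
o=observe(); print(o['clock'],toc(o['tcp_pos']),o['contact_force'])
im,d=snap('side','s12'); cv2.imwrite('pics/s12b.png',cv2.resize(im[:,:,::-1],(800,600)))
E
```

```text
45.85 [-0.10375953  0.1675181   0.27062224] [-0.33205433  0.13347675  0.38432369]
```

View pics/s12b.png

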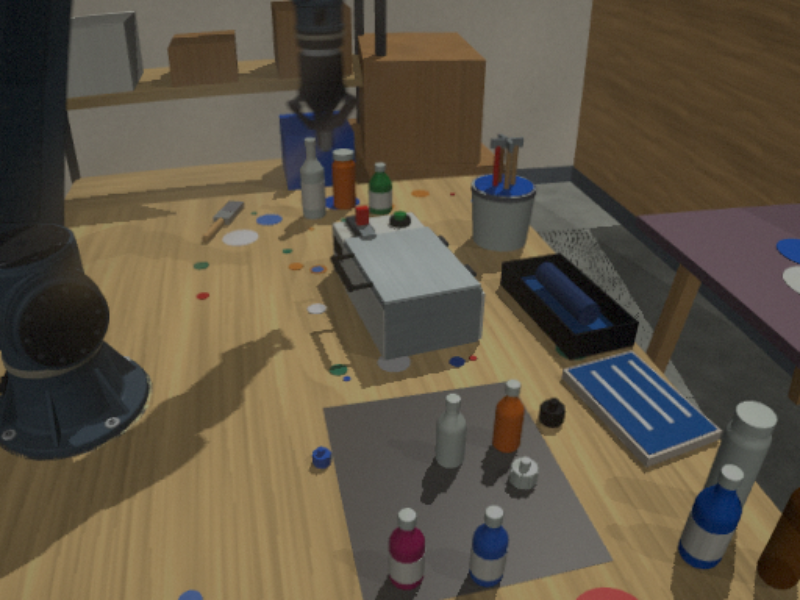

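The lid is shut, the knob (362,214) is home, and the button (400,218) is up. The white cap (523,473), all the bottles and the look-alikes are untouched, and no coloured caps remain on the mat. Handing in.

```bash
python3 -c "
from workcell import *
print(finish_job())"
```

```text
the job is handed in; nothing more can be done
None
```

I handed the job in with all four coloured caps (red, orange, green, large blue) in the tank, the lid shut, the catch home, and the start button pressed to its stop (about 47 N through the shut fingertips) and released; the hand-in gave no verdict.

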